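# Seat the cap of the red plug and show the plug to the inspection camera

## Task

The red cable plug stands in the grey assembly jig with its black end cap not yet fully on: press the cap down fully home while the plug is in the jig, then lift the red plug out and hold it up in front of the inspection camera, its metal nose pointing straight into the lens, with the tip of the nose in the middle of the view and as far from the lens as the orange gauge ball is. Finish while holding it still in the air there, with only the gripper carrying it; leave the other plugs, the camera and everything else on the bench where they are.

Things in the scene. Friction and masses are not known exactly. Their poses are not given: they have to be found in the camera images.
- jig: grey plastic block fixed to the bench, 90 (x) by 250 (y) by 40 mm high; origin at the centre of its underside. Three blind holes, 20 mm across and 34 mm deep, in a row along its y at -80, 0 and +80 mm, each holding one plug upright in an order that varies
- red_plug: the plug to work on, about 90 to 170 g: round, loose. Origin at the tip of its steel nose, z along its axis from the nose to the cap. Nose 18 mm across from 0 to 28 mm; red sleeve 24 mm across from 28 to 88 mm (its shoulder rests on the jig's top, so in the jig the origin lies 12 mm above the bench and the sleeve spans 40 to 100 mm above it); black cap above. It slides straight up out of its hole with 1 mm play all round
- red_cap (a joint): how far the red plug's black cap has been pushed on, m: it starts at 0 to 0.002 and is fully home at 0.008. The cap is 23 mm across and 14 mm high; its top lies 110 mm from the nose tip at 0 and 102 mm when home. It slides on a tight fit (about 5 N, rubs, no spring, stays where left) against a hard stop; the brass stem shows in the gap until it is home
- red_tip (a point): the tip of the red plug's nose (the red plug's origin)
- red_grip (a point): on the red plug's axis in the middle of the red sleeve, 58 mm from the nose tip: a good place to grip
- camera: inspection camera stand: grey base plate 100 (x) by 110 (y) by 12 mm, fixed to the bench, with two aluminium cheeks to 85 mm height; origin at the centre of its underside
- camera_head: the white camera body, 54 by 60 by 55 mm, hung in the stand by a stiff tilt pivot 70 mm above the bench; origin on that pivot. Its z axis is the line of sight, out of the lens, slanting up and towards the robot's side, 0.35 to 0.65 rad off vertical. A steel gauge rod 4 mm thick stands beside the lens at y = -45 mm and ends in an orange ball 12 mm across at z = 135 mm
- lens (a point): the middle of the front of the lens, 35 mm along the line of sight from the pivot
- focus (a point): the point on the line of sight 100 mm in front of the lens (135 mm from the pivot), level with the orange ball and 45 mm beside it: the nose tip belongs here
- blue_plug: cable plug, the same shape as the red plug, with a blue sleeve and its black cap already home (102 mm long overall); stands in another hole of the jig. Origin at the nose tip, z towards the cap. To be left alone.
- yellow_plug: cable plug, the same shape as the red plug, with a yellow sleeve and its black cap already home (102 mm long overall); stands in another hole of the jig. Origin at the nose tip, z towards the cap. To be left alone.
- meter: green hand meter lying on its back, 150 by 75 by 34 mm (dial to 43 mm); origin at the centre of its underside. Bystander
- screwdriver: screwdriver with an orange handle, lying on the bench along its x. Bystander
- tape_roll: blue roll of tape lying flat, 68 mm across, 22 mm high; origin at the centre of its underside. Bystander
- can: plain aluminium can, 66 mm across, 110 mm high, standing; origin at the centre of its underside. Bystander

How it is judged:
On the way, in this order (a step that is already met when the one before it is completed fails the run):
1. the red plug's cap is pressed home (0.0065 m or more) while the plug stands in the jig (value of joint red_cap above 0.0065 m and z of red_plug in the frame of jig below 0.018 m and angle between red_plug's own z axis and vertical below 0.15 rad), for 0.2 s.
2. the red plug is lifted clear out of the jig, in the gripper (z of red_plug in the frame of jig above 0.045 m and contact force between the fingers and red_plug above 1 N), for 0.1 s.
At the end, for the whole second after the job is handed in: Red plug held still by the gripper alone: nose tip within 15 mm of the focus point, axis within 0.17 rad of the line of sight, nose towards the lens, cap home (0.0065 m or more). Focus point moved under 8 mm, other plugs and bystanders under 20 mm (distance between red_tip and focus below 0.015 m and angle between the z axis of red_plug and the z axis of camera_head, either way round below 0.17 rad and angle between red_plug's own z axis and vertical below 1.2 rad and height (world z) of red_tip above 0.12 m and value of joint red_cap above 0.0065 m and contact force between the fingers and red_plug above 1 N and contact force between red_plug and camera below 0.2 N and contact force between red_plug and jig below 0.2 N and linear speed of red_plug below 0.02 m/s and angular speed of red_plug below 0.15 rad/s and distance of focus from where it was at the start of the episode below 0.008 m and distance of each of blue_plug, yellow_plug, meter, screwdriver, tape_roll, can from where it was at the start of the episode below 0.02 m); the arm keeps its last pose, push and grip.
It fails at once if the camera is knocked out of its setting (focus point moved over 8 mm) (distance of focus from where it was at the start of the episode above 0.008 m).
It fails at once if another plug or a bystander is moved by more than 20 mm (distance of any of blue_plug, yellow_plug, meter, screwdriver, tape_roll, can from where it was at the start of the episode above 0.02 m).
It also fails if it takes over 50 s, if anything falls off the work surface, if the arm or the gripper's body presses on something with over 40 N, if the wrist force passes 120 N, or if a joint passes its speed limit or range.

## Robot

A 6-joint arm with a two-finger parallel gripper is mounted at the origin on the work surface. World frame = base frame: x ahead of the robot, y to its left, z up, the work surface at z = 0. Lengths are in m, angles in rad, forces in N, time in s.
With the tool pointing down it reaches from about 0.4 to 0.825 m from the base axis. Payload 7 kg.
Tool frame: the origin (TCP) lies at the centre of the arm's flange, where the gripper is bolted on; the fingertips stand 178 mm ahead of it and the grasp point (between the pads) lies 159 mm ahead of it; z points along the fingers, y is the direction in which the jaws open and shut (so a half turn about z gives the same grasp; the last joint's range is limited). The gripper opens to 88 mm and grips with 3 to 60 N. Pads are 19 mm wide; open, the fingers measure 130 mm over their backs; the gripper's body (78 mm by 193 mm) begins 47 mm behind the grasp point.
Start: joints at [1.575, 0.359, 0.012, 0, -1.224, -0.288], TCP at [0.189, 0.648, 0.405] pointing down, gripper open.
Joint ranges: [-3.07, 3.07], [-1.43, 2.12], [-1.02, 1.25], [-3.03, 1.67], [-3.05, -0], [-3.03, 3.03]. Speed limits (rad/s): [2.39, 2.39, 3.01, 3.14, 3.14, 3.14].

## Interface

Orientations are given as [roll, pitch, yaw] about the fixed x, y, z axes, in that order (R = Rz(yaw) Ry(pitch) Rx(roll)).
In Python, from station import arm gives the robot as it stands.
- The arm moves only by the shell command python3 -m handwheel 'ROWS' [OPENING] [FORCE]. ROWS is JSON, a list of rows, each a list of 4 numbers: the shift along the world's x, y, z in cm, then the turn about the world's z in rad. In form: [[dx, dy, dz, yaw], ...]. A call has 1 to 20 rows; each row shifts and turns the commanded pose from where the row before left it; what a row does not reach is not made up. A row lasts 1/10 s, in which the tool goes at most 50 mm and 8.59 degrees, less where a joint would pass 70% of its speed; a pose out of reach is approached as far as the arm can. A call is refused whole if a number of a shift passes 5 or a number of a turn 0.15, either way. A call with a gripper value outside its range is refused whole. OPENING is the closure, from 0 (fully open) to 1 (shut), set as the call begins (- or left out, the last holds). The fingers move at their own pace and stop on an object; FORCE is the grip in N (left out, the last holds). Time passes only in rows, so rows that do not move let the fingers close. It gives the time, the measured TCP pose, the force and the opening at its end, in the units of the state.
- arm.get_state(): the state, without advancing time (a new reading comes with each control period).
- arm.grab_frame(name): name is "side" or "top" or "wrist"; returns a dict with "image" (480x640x3 uint8, red, green, blue), "depth" (480x640 float32, m along the optical axis (not along the pixel's ray), 0 where there is no reading), "vfov" (degrees; the focal length in pixels is half the picture's height over the tangent of half this angle, whatever the lens; pixels are square), "cx", "cy" (the principal point, pixels), "rvec" (rotation vector, rad) and "tvec" (3), from world to camera coordinates, as OpenCV has them. Camera axes: x right, y down, z forward; pixel columns grow to the right and rows downward; lengths in m; the calibration is good to about 2 mm. A picture is of the moment at which its call begins.
- arm.job_done(): hands the job in, once; it reports no verdict.
The state is a dict: "t": time; "q": joint angles; "qd": joint speeds; "joint_efforts": joint torques, N m; "eef_pos": TCP position; "ee_rot": TCP orientation; "force": force on the tool from outside, world axes, zero at the start; "moment": the same for the moment, N m; "width": finger opening in m.
Only numpy, scipy, OpenCV 4.12 (cv2) and the standard library are available. Lean on these libraries where they do the work, as an engineer would, in place of code of your own. Each camera call takes 0.05 s, during which the arm holds its last target.

## Working session

There is one attempt and no reset: what is moved stays moved. The work goes in short steps, Python scripts to look and compute and a shell command to move; the robot and the scene stay as the last step left them, time stands still between calls to the robot, and variables do not carry over. Pictures are saved under pics/ and viewed, and the job is handed in when it is done.

```bash
mkdir -p pics; ls; cat > h.py <<'E'
import numpy as np,cv2
from station import arm
def cam(f):
    R,_=cv2.Rodrigues(np.array(f['rvec'],float)); t=np.array(f['tvec'],float).ravel()
    fl=240/np.tan(np.radians(f['vfov'])/2); return R,t,fl
def cloud(f):
    R,t,fl=cam(f); v,u=np.mgrid[0:480,0:640]; z=f['depth']
    P=np.stack([(u-f['cx'])/fl*z,(v-f['cy'])/fl*z,z],-1)
    return (P-t)@R
def proj(f,p):
    R,t,fl=cam(f); c=R@np.array(p)+t; return c[0]/c[2]*fl+f['cx'],c[1]/c[2]*fl+f['cy']
def ray(f,u,v):
    R,t,fl=cam(f); d=R.T@np.array([(u-f['cx'])/fl,(v-f['cy'])/fl,1]); return -R.T@t,d/np.linalg.norm(d)
def onz(f,u,v,z):
    o,d=ray(f,u,v); return o+d*(z-o[2])/d[2]
def tri(f1,uv1,f2,uv2):
    o1,d1=ray(f1,*uv1);o2,d2=ray(f2,*uv2)
    A=np.stack([d1,-d2],1); s=np.linalg.lstsq(A,o2-o1,rcond=None)[0]
    a,b=o1+s[0]*d1,o2+s[1]*d2; return (a+b)/2,np.linalg.norm(a-b)
def save(f,n): cv2.imwrite('pics/'+n+'.png',f['image'][:,:,::-1])
E
python3 - <<'E'
from h import *
import pickle
for n in ['side','top','wrist']:
    f=arm.grab_frame(n); save(f,n+'0'); pickle.dump(f,open(n+'0.pkl','wb'))
    R,t,fl=cam(f); print(n,-R.T@t,R[2],fl,(f['depth']>0).mean())
print(arm.get_state())
E
```

```text
pics
side [0.2186325  0.97908656 0.97316032] [ 0.25176327 -0.73581141 -0.62864682] 567.3161660453246 0.996298828125
top [ 0.36770382 -0.00387679  1.68370375] [ 0.11367809  0.00152731 -0.99351646] 578.5799871199307 0.9961067708333333
wrist [0.26089198 0.62743492 0.38502487] [-0.26656579  0.07647164 -0.96077821] 334.36510122518996 0.9957649739583333
{'t': 0.15, 'q': array([ 1.57512525e+00,  3.59231799e-01,  1.12778890e-02, -2.30223525e-04,
       -1.22409305e+00, -2.88084667e-01]), 'qd': array([-6.29562112e-04, -2.73717530e-03,  3.48955661e-03,  8.08568073e-05,
        1.14911389e-03, -1.26602895e-03]), 'joint_efforts': array([-1.29166165e-03, -5.83278465e+01,  2.93290615e+01,  7.00125620e+00,
        8.77054496e-03, -1.06383527e-04]), 'eef_pos': array([0.18895389, 0.64787206, 0.40393978]), 'ee_rot': array([ 3.14033207e+00, -1.47818524e-04, -2.83834012e-01]), 'force': array([ 0.33367756, -1.17516282,  0.47013489]), 'moment': array([-0.02593629, -0.05357536, -0.00703932]), 'width': 0.08803846725175857}
```

View pics/side0.png

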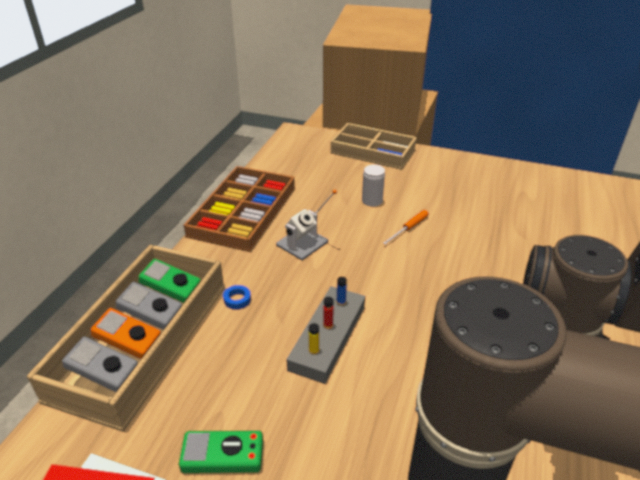

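View pics/top0.png

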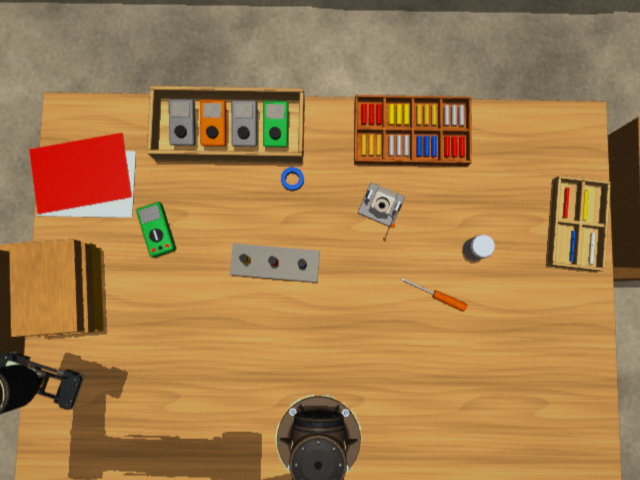

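View pics/wrist0.png

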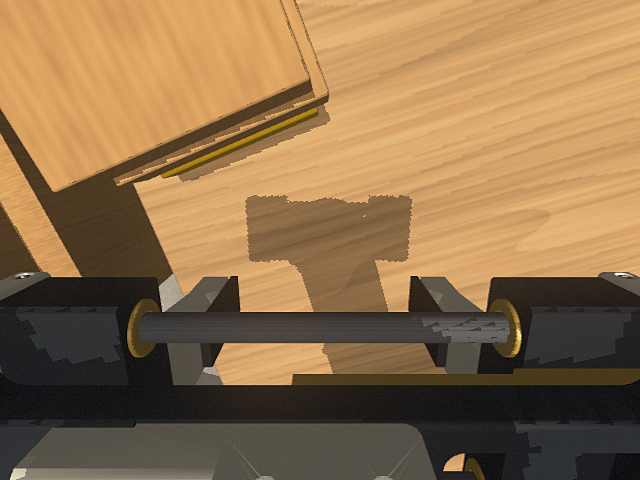

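```bash
cat > m.py <<'E'
from h import *
import pickle
T=pickle.load(open('top0.pkl','rb'));S=pickle.load(open('side0.pkl','rb'))
CT,CS=cloud(T),cloud(S)
for nm,F,C,(u0,u1,v0,v1) in [('top',T,CT,(225,325,238,288)),('side',S,CS,(280,370,270,385))]:
    sub=C[v0:v1,u0:u1].reshape(-1,3)
    m=(abs(sub[:,2]-.04)<.006); 
    mask=np.zeros((480,640),np.uint8); mask[v0:v1,u0:u1]=(abs(C[v0:v1,u0:u1,2]-.04)<.006)
    P=sub[m]; r=cv2.minAreaRect(P[:,:2].astype(np.float32)*1000)
    print(nm,'jig',r,P[:,2].mean())
    m=sub[:,2]>.085
    k=cv2.kmeans(sub[m].astype(np.float32),3,None,(3,50,1e-5),5,cv2.KMEANS_PP_CENTERS)
    for i in range(3):
        q=sub[m][k[1].ravel()==i]; print('  plug',q.mean(0),q[:,2].max(),len(q), (q[:,:2].min(0)+q[:,:2].max(0))/2)
# colours side
hsv=cv2.cvtColor(S['image'],cv2.COLOR_RGB2HSV)
sub=CS[280:360,300:365]; h=hsv[280:360,300:365]
m=((h[...,0]<8)|(h[...,0]>172))&(h[...,1]>150)&(h[...,2]>60)
print('red',sub[m].mean(0),m.sum())
# camera region
for nm,F,C,(u0,u1,v0,v1) in [('top',T,CT,(350,412,175,250)),('side',S,CS,(270,345,180,265))]:
    sub=C[v0:v1,u0:u1].reshape(-1,3); hh=cv2.cvtColor(F['image'],cv2.COLOR_RGB2HSV)[v0:v1,u0:u1].reshape(-1,3)
    m=(abs(sub[:,2]-.012)<.005)&(hh[:,1]<60); 
    P=sub[m]; print(nm,'base',cv2.minAreaRect(P[:,:2].astype(np.float32)*1000),len(P))
    m=(hh[:,0]>4)&(hh[:,0]<18)&(hh[:,1]>190)&(hh[:,2]>120)
    idx=np.where(m)[0]; print(' orange',[(u0+i%(u1-u0),v0+i//(u1-u0),sub[i].round(3).tolist()) for i in idx][:30])
for n,F,b in [('top',T,(330,160,430,260)),('side',S,(260,170,360,270))]:
    i=F['image'][b[1]:b[3],b[0]:b[2],::-1]; cv2.imwrite(f'pics/{n}_cam.png',cv2.resize(i,(600,600),interpolation=cv2.INTER_CUBIC))
E
python3 m.py
```

```text
top jig ((489.6069641113281, 134.3762664794922), (250.21885681152344, 90.56046295166016), 86.09693145751953) 0.04010713422753472
  plug [0.49436052 0.21260121 0.11032261] 0.12331221155782222 71 [0.49458284 0.21394561]
  plug [ 0.36770382 -0.00387679  1.68370375] 1.6837037463274303 24 [ 0.36770382 -0.00387679]
  plug [0.48588042 0.09485106 0.1144919 ] 0.1267675464624979 129 [0.48541171 0.09387544]
side jig ((490.43963623046875, 133.7168426513672), (255.85183715820312, 92.28753662109375), 85.97515106201172) 0.04028783069691285
  plug [0.49390886 0.21867799 0.10531286] 0.11837843952765982 177 [0.49487381 0.21495334]
  plug [0.2186325  0.97908656 0.97316032] 0.9731603190128325 47 [0.2186325  0.97908656]
  plug [0.48659673 0.1030549  0.10666757] 0.12388194157285327 323 [0.48719423 0.09624914]
red [0.48874271 0.14307232 0.08061614] 157
top base ((667.5657958984375, -170.7233123779297), (107.96051788330078, 98.8746337890625), 67.47608184814453) 447
 orange [(np.int64(391), np.int64(224), [0.585, -0.181, 0.182]), (np.int64(392), np.int64(224), [0.585, -0.183, 0.183]), (np.int64(393), np.int6
[... 1741 characters left out ...]
4(188), [0.844, -0.377, 0.021]), (np.int64(282), np.int64(188), [0.812, -0.381, 0.026]), (np.int64(283), np.int64(188), [0.813, -0.391, 0.019]), (np.int64(273), np.int64(189), [0.828, -0.349, 0.038]), (np.int64(274), np.int64(189), [0.826, -0.351, 0.037]), (np.int64(275), np.int64(189), [0.835, -0.379, 0.018]), (np.int64(276), np.int64(189), [0.831, -0.378, 0.02]), (np.int64(277), np.int64(189), [0.83, -0.382, 0.017]), (np.int64(278), np.int64(189), [0.826, -0.382, 0.018]), (np.int64(282), np.int64(189), [0.814, -0.384, 0.02]), (np.int64(278), np.int64(190), [0.813, -0.351, 0.036]), (np.int64(279), np.int64(190), [0.808, -0.347, 0.04]), (np.int64(280), np.int64(190), [0.805, -0.348, 0.039])]
```

```bash
python3 -c "
import cv2,numpy as np
a=cv2.imread('pics/top_cam.png');b=cv2.imread('pics/side_cam.png')
cv2.imwrite('pics/cams.png',cv2.resize(np.hstack([a,b]),(800,400)))"
```

```text
(no output)
```

View pics/cams.png

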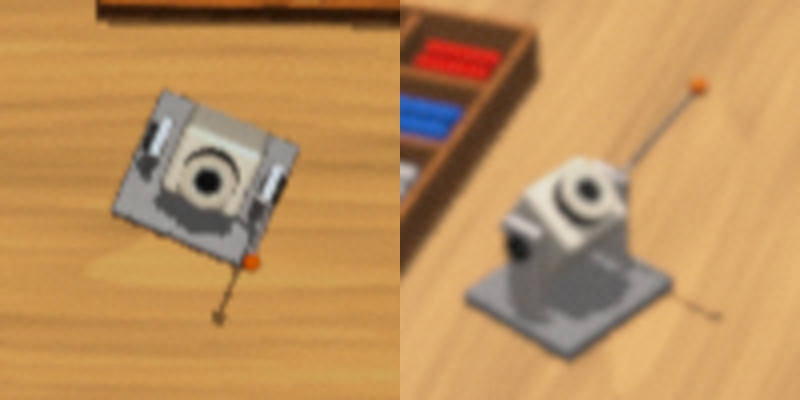

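```bash
python3 - <<'E'
from h import *
import pickle
T=pickle.load(open('top0.pkl','rb'));S=pickle.load(open('side0.pkl','rb'))
def orange(F,b):
    i=F['image'][b[1]:b[3],b[0]:b[2]].astype(int); m=(i[...,0]-i[...,2]>120)&(i[...,0]>180)&(i[...,1]<130)
    n,l,s,c=cv2.connectedComponentsWithStats(m.astype(np.uint8)); k=1+np.argmax(s[1:,4]); print(s[k]); return c[k]+b[:2]
a=orange(T,(385,215,405,240));b=orange(S,(325,183,345,200)); print(a,b)
P,g=tri(T,a,S,b); print('ball',P,g)
base=np.array([.6673,-.1694,.07])
for d in (65.5,66.5,67.5):
    e=np.array([np.cos(np.radians(d)),np.sin(np.radians(d)),0]); Fo=P+.045*e; v=Fo-base
    print(d,'focus',Fo,'len',np.linalg.norm(v),'tilt',np.arctan2(np.hypot(*v[:2]),v[2]),'dir',np.degrees(np.arctan2(v[1],v[0])))
E
python3 -m handwheel '[[2.15,-3.67,0,0.0153],[2.15,-3.67,0,0.0153],[2.15,-3.67,0,0.0153],[2.15,-3.67,0,0.0153],[2.15,-3.67,0,0.0153],[2.15,-3.67,0,0.0153],[2.15,-3.67,0,0.0153],[2.15,-3.67,0,0.0153],[2.15,-3.67,0,0.0153],[2.15,-3.67,0,0.0153],[2.15,-3.67,0,0.0153],[2.15,-3.67,0,0.0153],[2.15,-3.67,0,0.0153],[2.15,-3.67,0,0.0153],[0,0,0,0],[0,0,0,0]]' 1 20
```

```text
[ 7  9  3  4 11]
[8 7 3 2 4]
[393.09090909 225.36363636] [334.25 190.75]
ball [ 0.58187753 -0.18575089  0.18375525] 0.0014868149226471014
65.5 focus [ 0.60053873 -0.14480263  0.18375525] len 0.13417285463681566 tilt 0.5589241294028171 dir 159.77429919879285
66.5 focus [ 0.59982124 -0.14448318  0.18375525] len 0.13459007254368824 tilt 0.5638609485959225 dir 159.73311945045597
67.5 focus [ 0.59909829 -0.14417631  0.18375525] len 0.1350109818538923 tilt 0.5687721356595068 dir 159.70361112727275
t: 1.75
eef_pos: [0.4902, 0.1332, 0.4043]
ee_rot: [3.141, 0.001, -0.072]
force: [-0.0, 0.9, 0.2]
width: 0.0005
```

```bash
python3 -m handwheel '[[0,0.02,-3,0],[0,0.02,-3,0],[0,0.02,-2.4,0],[0,0,0,0],[0,0,0,0]]'
python3 - <<'E'
from h import *
f=arm.grab_frame('side'); cv2.imwrite('pics/s1.png',cv2.resize(f['image'][180:400,230:450,::-1],(600,600),interpolation=cv2.INTER_CUBIC))
f=arm.grab_frame('wrist'); save(f,'w1')
E
```

```text
t: 2.25
eef_pos: [0.4899, 0.1357, 0.3212]
ee_rot: [3.141, 0.0, -0.068]
force: [0.3, 0.2, 0.3]
width: 0.0002
```

View pics/s1.png

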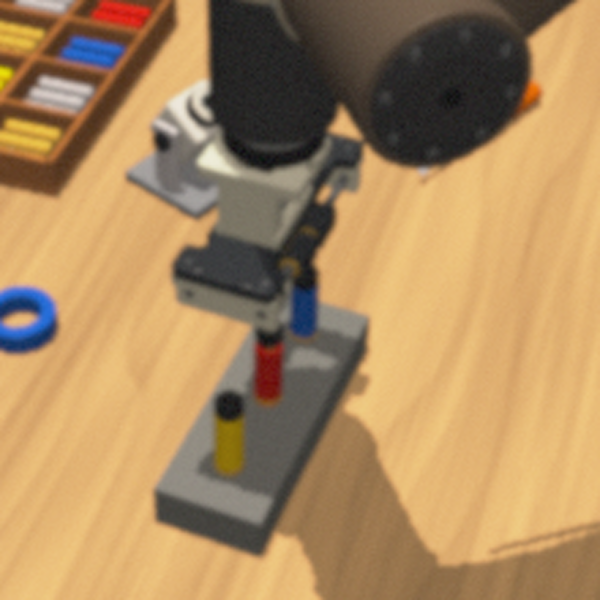

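View pics/w1.png

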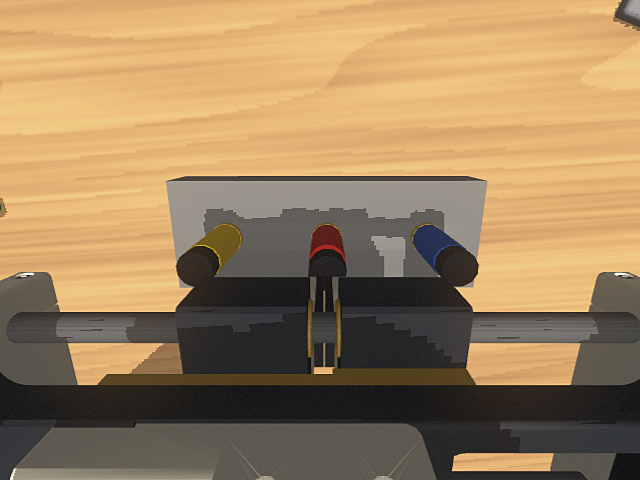

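```bash
python3 -m handwheel '[[0,0,-1.5,0],[0,0,-0.5,0],[0,0,-0.2,0],[0,0,-0.2,0],[0,0,0,0]]'
python3 -m handwheel '[[0,0,-0.2,0],[0,0,-0.1,0],[0,0,0,0],[0,0,0,0]]'
```

```text
t: 2.85
eef_pos: [0.4903, 0.1349, 0.2974]
ee_rot: [-3.141, -0.001, -0.069]
force: [-0.6, -1.3, 2.1]
width: 0.0006
t: 3.25
eef_pos: [0.4902, 0.1349, 0.294]
ee_rot: [-3.141, -0.001, -0.07]
force: [-0.9, 0.1, 4.8]
width: 0.0004
```

```bash
python3 -m handwheel '[[0,0,-0.1,0],[0,0,-0.1,0],[0,0,0,0],[0,0,0,0]]'
python3 -m handwheel '[[0,0,-0.1,0],[0,0,0,0],[0,0,0,0]]'
```

```text
t: 3.65
eef_pos: [0.4903, 0.1349, 0.2923]
ee_rot: [-3.141, -0.001, -0.069]
force: [-1.7, 1.1, 7.8]
width: 0.0001
t: 3.95
eef_pos: [0.4907, 0.1351, 0.2922]
ee_rot: [-3.141, -0.002, -0.069]
force: [-2.5, -0.7, 14.8]
width: 0.0005
```

```bash
python3 -m handwheel '[[0,0,-0.1,0],[0,0,0,0],[0,0,0,0],[0,0,0,0]]'
python3 -m handwheel '[[0,0,2,0],[0,0,3,0],[0,0,0,0],[0,0,0,0],[0,0,0,0],[0,0,0,0],[0,0,0,0],[0,0,0,0]]' 0.4 20
python3 - <<'E'
from h import *
f=arm.grab_frame('side'); cv2.imwrite('pics/s2.png',cv2.resize(f['image'][250:380,270:400,::-1],(600,600),interpolation=cv2.INTER_CUBIC))
f=arm.grab_frame('wrist'); save(f,'w2')
E
```

```text
t: 4.35
eef_pos: [0.491, 0.1352, 0.2921]
ee_rot: [-3.14, -0.004, -0.068]
force: [-3.1, -0.5, 21.9]
width: 0.0003
t: 5.15
eef_pos: [0.49, 0.1347, 0.3392]
ee_rot: [3.141, 0.001, -0.07]
force: [0.1, 0.2, 0.3]
width: 0.0526
```

View pics/s2.png

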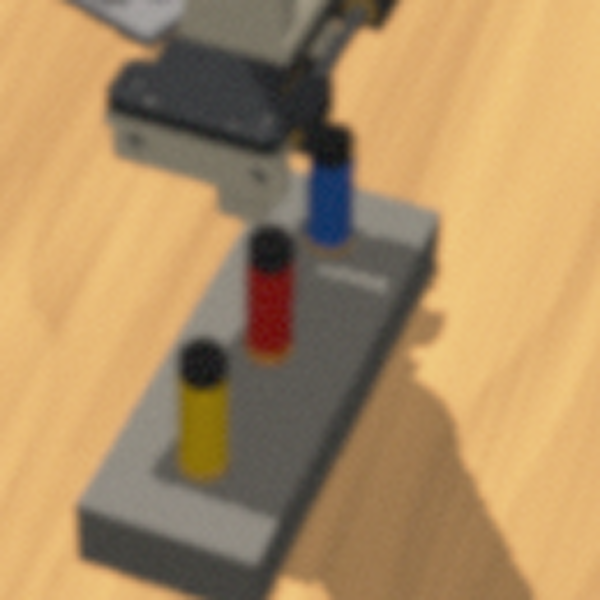

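View pics/w2.png

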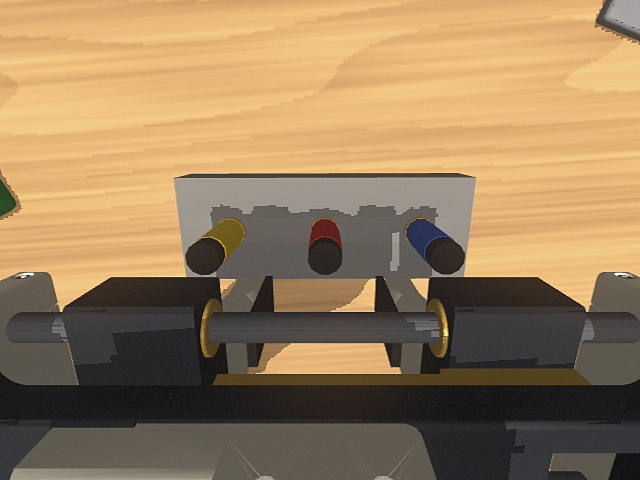

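```bash
python3 -m handwheel '[[0,0,-2.5,0],[0,0,-2.5,0],[0,0,-2.5,0],[0,0,-2,0],[0,0,-1,0],[0,0,0,0],[0,0,0,0]]'
python3 -m handwheel '[[0,0,0,0],[0,0,0,0],[0,0,0,0],[0,0,0,0],[0,0,0,0]]' 1 15
```

```text
t: 5.95
eef_pos: [0.4904, 0.135, 0.2352]
ee_rot: [-3.142, -0.0, -0.069]
force: [0.4, 0.0, 0.8]
width: 0.0525
t: 6.45
eef_pos: [0.4901, 0.1348, 0.235]
ee_rot: [-3.141, -0.0, -0.07]
force: [-0.2, -0.2, 3.2]
width: 0.0238
```

```bash
python3 -m handwheel '[[0,0,1,0],[0,0,2,0],[0,0,2,0],[0,0,1,0],[0,0,0,0],[0,0,0,0],[0,0,0,0]]'
python3 -m handwheel '[[2.5,-0.17,0,0],[2.5,-0.17,0,0],[2.5,-0.17,0,0],[0,0,-1,0],[0,0,-2,0],[0,0,-2,0],[0,0,0,0],[0,0,0,0]]'
python3 - <<'E'
from h import *
f=arm.grab_frame('side'); cv2.imwrite('pics/s3.png',cv2.resize(f['image'][200:350,250:400,::-1],(600,600),interpolation=cv2.INTER_CUBIC))
f=arm.grab_frame('wrist'); save(f,'w3')
E
```

```text
t: 7.15
eef_pos: [0.4896, 0.1345, 0.2937]
ee_rot: [3.141, 0.001, -0.07]
force: [-0.3, 0.4, -1.5]
width: 0.0234
t: 7.95
eef_pos: [0.5647, 0.1296, 0.244]
ee_rot: [3.14, 0.002, -0.069]
force: [1.6, 0.6, -1.0]
width: 0.0238
```

View pics/s3.png

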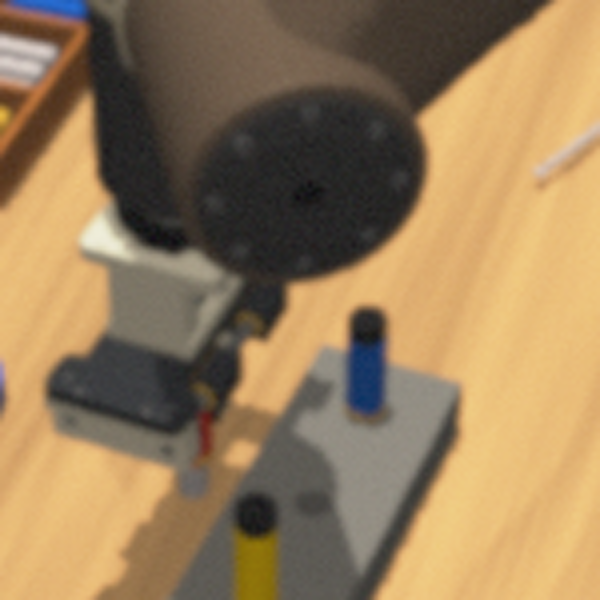

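View pics/w3.png

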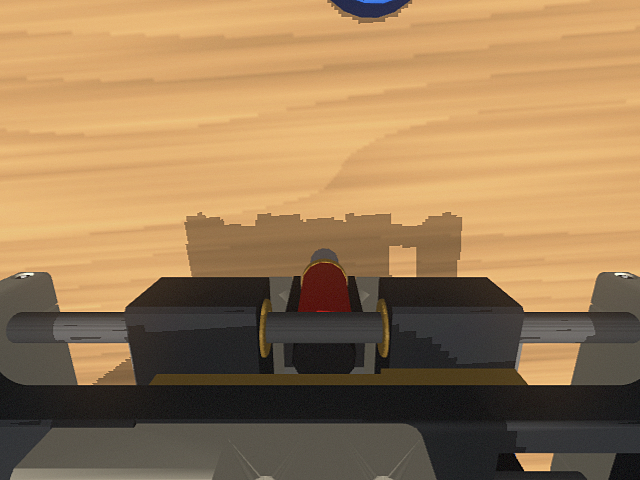

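```bash
python3 -m handwheel '[[-0.8,0.05,0,0],[-0.8,0.05,0,0],[-0.4,0.03,0,0],[-0.3,0.02,0,0],[-0.3,0.02,0,0],[0,0,0,0]]' 1 8
python3 -m handwheel '[[-0.3,0.02,0,0],[-0.3,0.02,0,0],[-0.3,0.02,0,0],[0,0,0,0]]'
python3 - <<'E'
from h import *
f=arm.grab_frame('wrist'); save(f,'w4')
E
```

```text
t: 8.65
eef_pos: [0.5392, 0.1316, 0.2453]
ee_rot: [-3.141, -0.001, -0.069]
force: [1.2, -0.4, -0.5]
width: 0.0237
t: 9.05
eef_pos: [0.5297, 0.1321, 0.2447]
ee_rot: [-3.141, -0.0, -0.069]
force: [2.1, 0.5, 0.2]
width: 0.0236
```

View pics/w4.png

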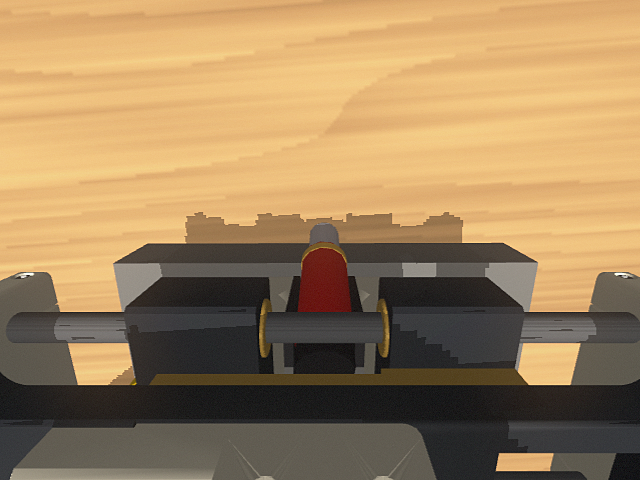

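```bash
python3 -m handwheel '[[-0.3,0.02,0,0],[-0.3,0.02,0,0],[-0.3,0.02,0,0],[-0.3,0.02,0,0],[-0.1,0.01,0,0],[0,0,0,0],[0,0,0,0]]'
python3 -m handwheel '[[0,0,0,0],[0,0,0,0],[0.8,0,0,0],[2,0,1,0],[2,0,2,0],[0,0,3,0],[0,0,3,0],[0,0,0,0],[0,0,0,0]]' 1 30
python3 - <<'E'
from h import *
f=arm.grab_frame('wrist'); save(f,'w5')
f=arm.grab_frame('side'); cv2.imwrite('pics/s5.png',cv2.resize(f['image'][180:330,220:370,::-1],(600,600),interpolation=cv2.INTER_CUBIC))
E
```

```text
t: 9.8
eef_pos: [0.5168, 0.1328, 0.2446]
ee_rot: [3.141, 0.001, -0.07]
force: [-0.3, 0.4, -0.8]
width: 0.0237
t: 10.7
eef_pos: [0.5652, 0.1328, 0.335]
ee_rot: [-3.141, -0.001, -0.07]
force: [-0.5, 0.7, -1.4]
width: 0.0234
```

View pics/w5.png

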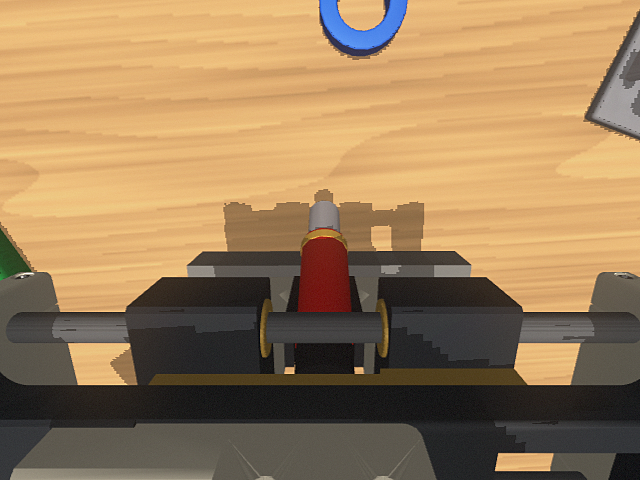

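View pics/s5.png

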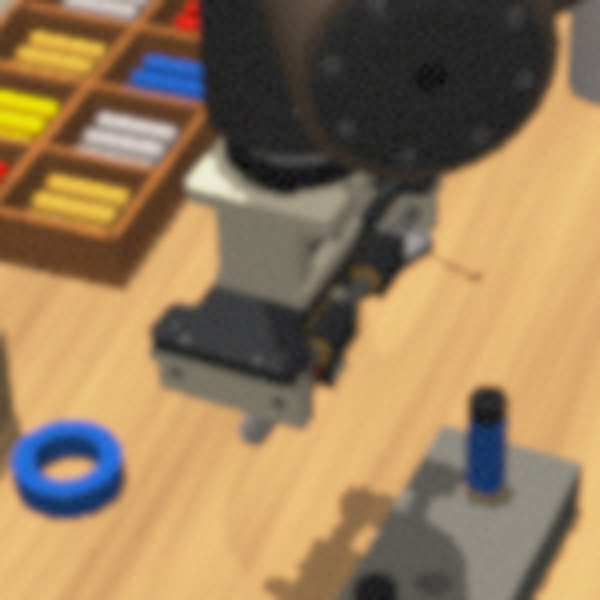

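```bash
cat > tilt.py <<'E'
from h import *
f=arm.grab_frame('wrist'); C=cloud(f); st=arm.get_state()
yaw=st['ee_rot'][2]; ux=np.array([np.cos(yaw),np.sin(yaw),0]); uy=np.array([-np.sin(yaw),np.cos(yaw),0]); tcp=np.array(st['eef_pos']); print(tcp,yaw)
h=cv2.cvtColor(f['image'],cv2.COLOR_RGB2HSV)
rows=[]
for v in range(195,312,3):
    red=((h[v,:,0]<8)|(h[v,:,0]>172))&(h[v,:,1]>170)&(h[v,:,2]>60)
    L=[p for p in range(295,355) if C[v,p,2]>.01]
    P=C[v,323]-tcp; a=P@ux; z=P[2]; rows.append((v,a,P@uy,z,red[295:355].sum()))
for r in rows: print(r[0],np.round(np.array(r[1:4])*1000,1),r[4],f['image'][r[0],323])
R=np.array([r for r in rows if r[4]>30])
k=np.polyfit(R[:,3],R[:,1],1); print('sleeve slope tilt',np.arctan(-k[0]))
E
python3 tilt.py
```

```text
[0.56469728 0.13265808 0.33337145] -0.0698094456941456
195 [  26.3    1.1 -332.4] 0 [153 117  77]
198 [  23.6    1.1 -331.6] 0 [159 122  80]
201 [  41.8    0.9 -209.8] 0 [156 150 152]
204 [  40.4    0.9 -208. ] 0 [152 141 139]
207 [  39.2    0.9 -205.5] 0 [151 142 139]
210 [  37.9    0.9 -203.3] 0 [147 136 134]
213 [  36.9    0.9 -199.6] 0 [149 139 135]
216 [  35.7    0.9 -197.7] 0 [148 138 133]
219 [  34.6    0.9 -195. ] 0 [149 141 139]
222 [  33.4    0.9 -193. ] 0 [149 139 138]
225 [  31.8    0.9 -192.6] 0 [101  93  90]
228 [  32.3    0.9 -184.4] 9 [159  26  14]
231 [  31.5    0.9 -181.3] 3 [182 137  58]
234 [  30.7    0.9 -178.8] 1 [180 136  61]
237 [  29.8    0.9 -176.5] 16 [103  20  18]
240 [  28.6    0.9 -175.4] 29 [117  32  19]
243 [  27.5    0.9 -173.9] 37 [117  31  23]
246 [  26.8    0.9 -171.3] 40 [119  35  25]
249 [  25.5    0.9 -170.8] 43 [121  39  30]
252 [  24.9    0.9 -167.9] 45 [120  32  21]
255 [  23.9    0.9 -166.6] 45 [118  26  22]
258 [  22.8    0.9 -165.5] 45 [120  33  22]
261 [  22.4    0.9 -162.4] 47 [121  38  31]
264 [  21.5    0.9 -161. ] 47 [115  25  14]
267 [  20.4    0.9 -160.1] 47 [116  29  16]
270 [  19.2    0.9 -159.3] 47 [120  32  24]
273 [  19.1    0.9 -156.1] 47 [119  28  23]
276 [  18.     0.9 -155.2] 49 [115  20  13]
279 [  17.5    0.9 -153.3] 49 [115  23  17]
282 [  16.9    0.9 -151.3] 49 [115  24  18]
285 [  16.2    0.9 -149.9] 51 [119  30  25]
288 [  15.4    0.9 -148.5] 51 [114  17  10]
291 [  14.4    0.9 -147.7] 51 [115  21  21]
294 [  14.2    0.9 -145.3] 51 [116  22  20]
297 [  13.2    0.9 -144.4] 52 [115  19  16]
300 [  12.1    0.9 -143.9] 53 [115  23  18]
303 [  12.1    0.9 -141.3] 53 [116  27  14]
306 [  10.8    0.9 -141.3] 53 [117  27  23]
309 [  11.1    0.9 -138.1] 53 [113  19  14]
sleeve slope tilt 0.44786643924218644
```

```bash
python3 -m handwheel '[[0,0,-3,0],[0,0,-3,0],[0,0,-2.4,0],[-2,0.1,0,0],[-2,0.1,0,0],[0,0,0,0],[0,0,0,0]]' 1 10
python3 -m handwheel '[[-0.3,0.02,0,0],[-0.3,0.02,0,0],[-0.3,0.02,0,0],[-0.3,0.02,0,0],[-0.3,0.02,0,0],[-0.3,0.02,0,0],[0,0,0,0],[0,0,0,0]]'
```

```text
t: 11.55
eef_pos: [0.5248, 0.135, 0.2502]
ee_rot: [3.141, 0.001, -0.069]
force: [1.3, -0.3, -0.3]
width: 0.0237
t: 12.35
eef_pos: [0.507, 0.1362, 0.2509]
ee_rot: [-3.141, -0.0, -0.069]
force: [0.9, 1.0, -0.6]
width: 0.0236
```

```bash
python3 -m handwheel '[[0,0,0,0],[0,0,0,0],[0.8,0,0,0],[2,0,1,0],[2,0,2,0],[0,0,3,0],[0,0,3,0],[0,0,0,0],[0,0,0,0],[0,0,0,0]]' 1 30
python3 tilt.py
python3 - <<'E'
from h import *
f=arm.grab_frame('side'); cv2.imwrite('pics/s6.png',cv2.resize(f['image'][230:330,240:340,::-1],(600,600),interpolation=cv2.INTER_CUBIC))
st=arm.get_state(); tcp=np.array(st['eef_pos']); yaw=st['ee_rot'][2]; ux=np.array([np.cos(yaw),np.sin(yaw),0])
for a in (.028,.032,.036,.04): print(a,proj(f,tcp+ux*a+np.array([0,0,-.2145])))
E
```

```text
t: 13.35
eef_pos: [0.5546, 0.1358, 0.3394]
ee_rot: [3.141, 0.002, -0.07]
force: [0.1, -0.2, -1.7]
width: 0.0234
[0.55462971 0.13581855 0.33924294] -0.06987394741491215
195 [  45.9    0.9 -205.8] 0 [160 147 144]
198 [  44.7    0.8 -202.6] 0 [163 152 148]
201 [  43.5    0.8 -200. ] 0 [161 151 147]
204 [  42.     0.8 -199.1] 0 [161 153 149]
207 [  40.9    0.8 -195.9] 0 [158 149 146]
210 [  39.5    0.8 -194.7] 0 [159 149 147]
213 [  38.2    0.8 -193.1] 0 [159 150 144]
216 [  37.4    0.8 -189.5] 0 [156 148 145]
219 [  36.2    0.8 -187.7] 0 [158 149 147]
222 [  34.7    0.8 -187.4] 0 [109 110 109]
225 [  34.9    0.8 -180. ] 5 [198 159  68]
228 [  34.     0.8 -177.5] 1 [195 147  64]
231 [  32.8    0.8 -176.4] 0 [192 149  63]
234 [  32.     0.8 -173.8] 21 [171  36  25]
237 [  30.6    0.8 -173.6] 33 [117  36  29]
240 [  29.4    0.8 -172.5] 39 [125  34  28]
243 [  28.6    0.8 -170.2] 42 [124  34  27]
246 [  27.6    0.8 -168.7] 45 [125  35  27]
249 [  26.4    0.8 -167.8] 45 [122  29  22]
252 [  25.7    0.8 -165.5] 46 [120  28  19]
255 [  24.8    0.8 -163.7] 46 [123  33  27]
258 [  24.1    0.8 -1
[... 385 characters left out ...]
2    0.8 -149.8] 51 [119  26  18]
288 [  15.7    0.8 -147.8] 51 [121  27  23]
291 [  14.9    0.8 -146.5] 51 [122  22  20]
294 [  14.2    0.8 -145.2] 51 [119  16   9]
297 [  14.2    0.8 -142.4] 53 [122  26  22]
300 [  12.6    0.8 -142.9] 53 [120  20  24]
303 [  11.8    0.8 -141.8] 53 [120  20  19]
306 [  10.9    0.8 -140.9] 53 [122  26  21]
309 [  10.4    0.8 -139.3] 53 [120  18  16]
sleeve slope tilt 0.5155793530641233
0.028 (np.float64(288.7919675871724), np.float64(288.36885554791945))
0.032 (np.float64(287.15012915264924), np.float64(287.8808274551593))
0.036 (np.float64(285.5114709688967), np.float64(287.39374467570497))
0.04 (np.float64(283.8759838046083), np.float64(286.9076044655976))
```

View pics/s6.png

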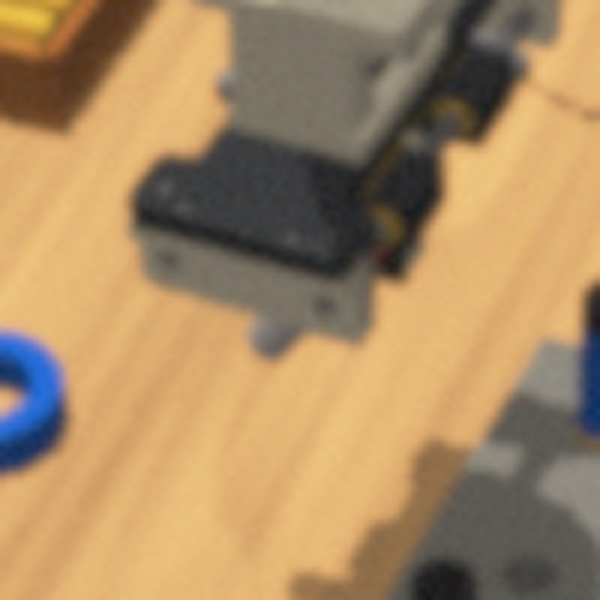

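```bash
python3 -m handwheel '[[0,0,2,0],[0,0,3,0],[0,0,3,0],[0.1,-1.5,0,-0.02],[0.1,-2.5,0,-0.03],[0.1,-3,0,-0.04],[0.1,-3,0,-0.04],[0.1,-3,0,-0.04],[0.1,-3,0,-0.04],[0.1,-3,0,-0.04],[0.1,-2.5,0,-0.03],[0.1,-2.5,0,-0.02],[0,-1.5,0,-0.02],[0,-1,0,0],[0,0,-0.5,0],[0,0,-0.5,0],[0,0,0,0],[0,0,0,0]]' 1 35
```

```text
t: 15.25
eef_pos: [0.5641, -0.1282, 0.4104]
ee_rot: [3.141, 0.0, -0.388]
force: [0.1, 0.2, -1.1]
width: 0.0234
```

```bash
python3 tilt.py | sed -n '1,14p;40,50p'
python3 - <<'E'
from h import *
import pickle
f=arm.grab_frame('wrist'); save(f,'w7')
f=arm.grab_frame('side'); pickle.dump(f,open('side7.pkl','wb')); cv2.imwrite('pics/s7.png',cv2.resize(f['image'][150:270,250:370,::-1],(600,600),interpolation=cv2.INTER_CUBIC))
f=arm.grab_frame('top'); pickle.dump(f,open('top7.pkl','wb')); cv2.imwrite('pics/t7.png',cv2.resize(f['image'][160:280,320:440,::-1],(600,600),interpolation=cv2.INTER_CUBIC))
E
```

```text
[ 0.56410128 -0.12831064  0.41068036] -0.38852982024182525
195 [  46.     1.  -205.8] 0 [157 147 144]
198 [  44.7    1.  -203.4] 0 [156 146 143]
201 [  43.4    1.  -200.7] 0 [155 145 142]
204 [  42.1    1.  -199.2] 0 [155 147 145]
207 [  40.9    1.  -196.4] 0 [160 149 145]
210 [  39.8    1.  -194.1] 0 [156 147 145]
213 [  38.4    1.  -192.7] 0 [159 148 146]
216 [  37.3    1.  -190.4] 0 [155 145 145]
219 [  36.1    1.  -188.8] 0 [156 144 143]
222 [  34.6    1.  -188.3] 0 [153 155 153]
225 [  35.    1. -180.] 6 [193 157  66]
228 [  34.2    1.  -177.3] 1 [190 144  62]
231 [  32.8    1.  -176.9] 0 [188 148  63]
309 [  10.4    0.9 -139.7] 53 [119  24  20]
sleeve slope tilt 0.530482534050221
```

View pics/w7.png

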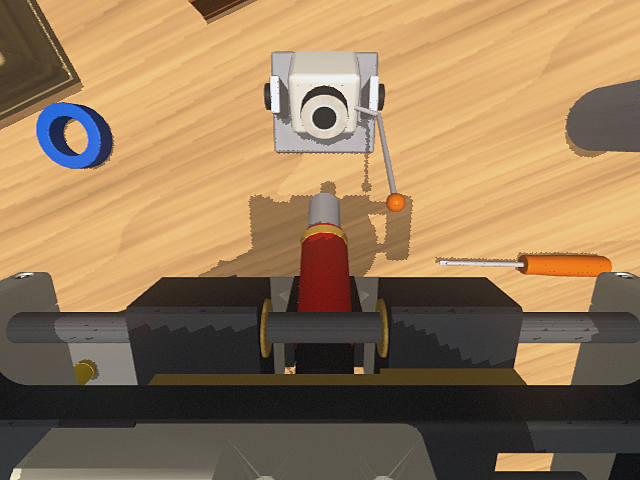

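View pics/s7.png

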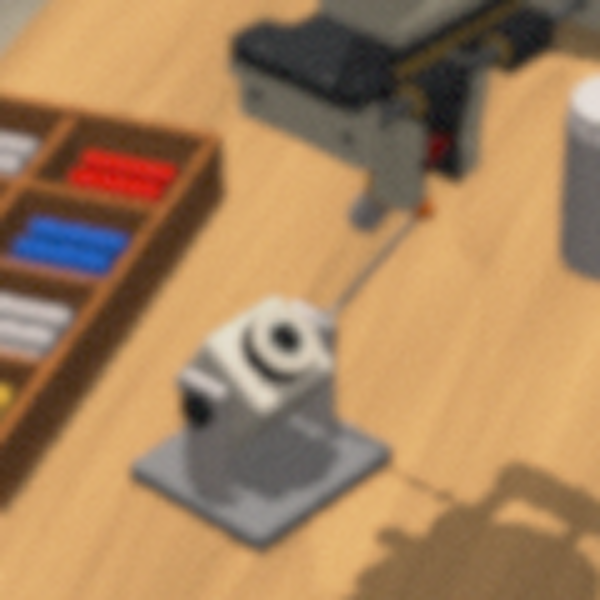

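View pics/t7.png

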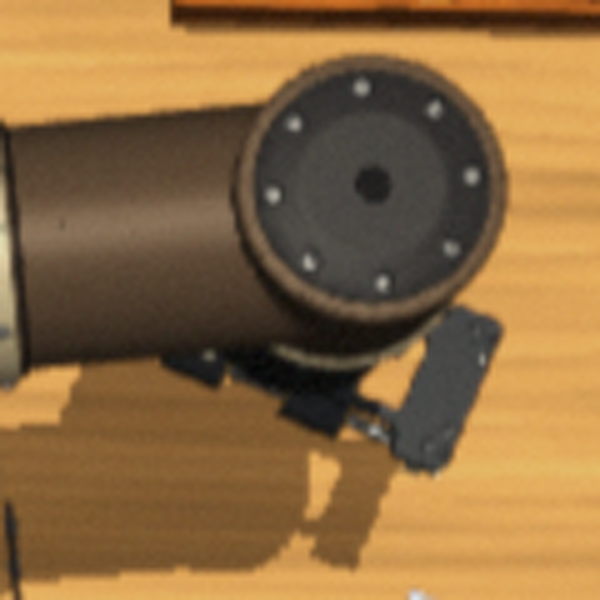

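```bash
cat > fin.py <<'E'
from h import *
f=arm.grab_frame('wrist'); C=cloud(f); st=arm.get_state(); R,t,fl=cam(f)
yaw=st['ee_rot'][2]; B=np.array([[np.cos(yaw),np.sin(yaw),0],[-np.sin(yaw),np.cos(yaw),0],[0,0,1]]); tcp=np.array(st['eef_pos'])
i=f['image'].astype(int)
m=((i[...,0]-i[...,2]>120)&(i[...,0]>170)&(i[...,1]<140)).astype(np.uint8); m[:185]=0;m[220:]=0;m[:,:375]=0;m[:,415:]=0
ys,xs=np.nonzero(m); (u,v),r=cv2.minEnclosingCircle(np.stack([xs,ys],1).astype(np.float32)); z=np.median(f['depth'][m>0])
D=fl*.006/r; o,d=ray(f,u,v); fw=R[2]; ball=o+d*(np.min(f['depth'][m>0])+.006)/(d@fw)
print('ball px',u,v,r,'D from size',D,'depth',z,'rel',B@(ball-tcp)*1000,'world',ball)
lens=C[112:124,318:332].reshape(-1,3).mean(0); print('lens mid',B@(lens-tcp)*1000,lens)
# rod
P=[]
for v in range(125,192):
    row=f['depth'][v,370:402]; k=np.argmin(np.where(row>0,row,9)); 
    if C[v,370+k,2]>.08: P.append(B@(C[v,370+k]-tcp))
P=np.array(P); c=P.mean(0); w=np.linalg.svd(P-c)[2][0]; w*=np.sign(w[2]); print('rod dir',w,'n',len(P),'tilt',np.arccos(w[2]),'ends',P[0]*1000,P[-1]*1000)
foc=B@(ball-tcp)+np.array([0,.045,0]); print('focus rel',foc*1000,'lens->focus',np.linalg.norm(foc-B@(lens-tcp)))
# plug axis TLS on sleeve centre line
Q=np.array([B@(C[v,uu]-tcp) for v in range(240,310) for uu in (321,322,323,324,325)]); 
c=Q.mean(0); w2=np.linalg.svd(Q-c)[2][0]; w2*=np.sign(w2[2]); th=np.arccos(w2[2]); print('plug axis',w2,th)
# nose centre line, tip row
N=[(v,C[v,323]) for v in range(180,220) if C[v,323,2]>tcp[2]-.225]
v0=N[0][0]; p=B@(C[v0+1,323]-tcp); print('tip row',v0,p*1000)
n=np.array([np.cos(th),0,np.sin(th)]); tip=p-.009*n; print('tip rel',tip*1000,'tip-focus',(tip-foc)*1000)
E
python3 fin.py
```

```text
ball px 395.6000061035156 202.60000610351562 8.713306427001953 D from size 0.2302444685216268 depth 0.20594124 rel [  38.25408514  -44.21832101 -226.15693092] world [ 0.58270046 -0.18409138  0.18475297]
lens mid [ 9.39756870e+01  1.81157069e-01 -3.09337778e+02] [ 0.65110075 -0.1641512   0.10157212]
rod dir [-0.5531113   0.00875924  0.83306132] n 67 tilt 0.5861774545091627 ends [  87.62308964  -44.45097504 -297.51729444] [  44.57800288  -42.27176442 -232.82111225]
focus rel [  38.25408514    0.78167899 -226.15693092] lens->focus 0.1001214805031011
plug axis [-0.50651663 -0.00159237  0.86222872] 0.5311429242917808
tip row 193 [  46.57674602    1.18063288 -206.61899598]
tip rel [  38.81668753    1.18063288 -211.17766819] tip-focus [ 0.56260239  0.39895389 14.97926274]
```

```bash
python3 -m handwheel '[[0,0,-0.5,0],[0,0,-0.5,0],[0,0,-0.4,0],[0,0,0,0],[0,0,0,0],[0,0,0,0],[0,0,0,0],[0,0,0,0]]'
python3 fin.py
python3 - <<'E'
from h import *
f=arm.grab_frame('wrist'); save(f,'w8')
f=arm.grab_frame('side'); save(f,'s8'); s=arm.get_state(); print(s['t'],s['width'],s['eef_pos'],abs(s['qd']).max())
E
```

```text
t: 16.3
eef_pos: [0.564, -0.1289, 0.3968]
ee_rot: [-3.142, -0.0, -0.39]
force: [-0.5, 0.2, -1.2]
width: 0.0234
ball px 399.66058349609375 206.71897888183594 9.304600715637207 D from size 0.21561275638400673 depth 0.19243169 rel [ 73.61125233  -0.81566567 -24.66719358] world [ 0.63181746 -0.15763026  0.37212095]
lens mid [ 9.30776897e+01  4.71086207e-02 -2.95856450e+02] [ 0.650153   -0.16422529  0.1009317 ]
rod dir [-0.55144702  0.00220949  0.83420699] n 67 tilt 0.5841031553351506 ends [  86.85269777  -44.19369397 -281.15992073] [  46.25392628  -42.43481907 -220.84312094]
focus rel [ 73.61125233  44.18433433 -24.66719358] lens->focus 0.2754462739654109
plug axis [-0.50963002 -0.00158901  0.86039219] 0.5347576041086424
tip row 193 [  46.75261385    1.03580222 -205.45642276]
tip rel [  39.00908416    1.03580222 -210.04311525] tip-focus [ -34.60216816  -43.14853211 -185.37592166]
16.45 0.023311047082902447 [ 0.56402664 -0.12891207  0.39678042] 0.0030512746635024696
```

View pics/w8.png

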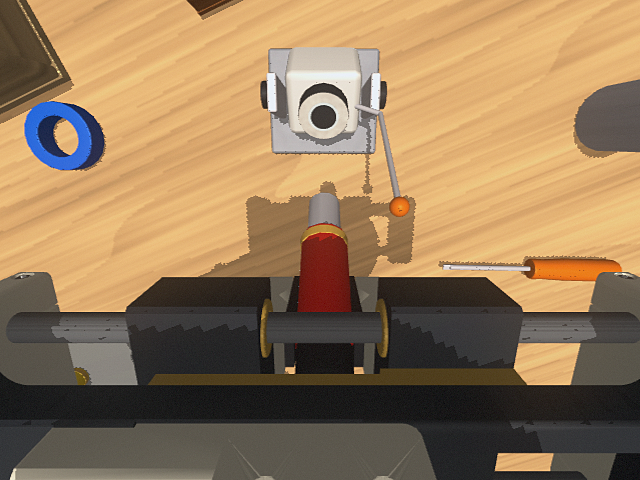

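View pics/s8.png

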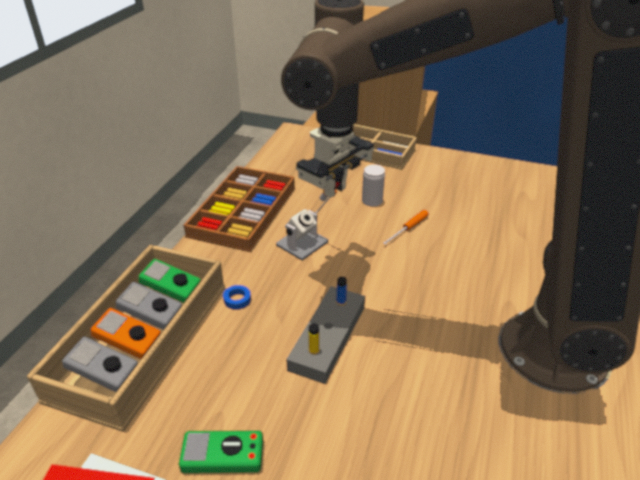

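```bash
sed -i "s/np.min(f\['depth'\]\[m>0\])/np.min(f['depth'][(m>0)\&(f['depth']>.1)])/" fin.py; python3 fin.py
```

```text
ball px 399.70269775390625 206.64865112304688 9.30402946472168 D from size 0.21562599462502377 depth 0.19244076 rel [  38.43744619  -43.68163343 -211.30330186] world [ 0.58297333 -0.18393061  0.18542087]
lens mid [ 9.29348066e+01  5.44828384e-02 -2.94182231e+02] [ 0.64999882 -0.16417224  0.10254194]
rod dir [-0.55506084 -0.00902592  0.83176078] n 67 tilt 0.5885243325970702 ends [  86.84463192  -44.33535404 -282.00587925] [  46.16032225  -44.33561195 -221.25753513]
focus rel [  38.43744619    1.31836657 -211.30330186] lens->focus 0.09919917670249608
plug axis [-0.50785632 -0.0014049   0.86144065] 0.5326967318901394
tip row 193 [  46.75720219    1.03526498 -205.19583312]
tip rel [  39.00423637    1.03526498 -209.76655745] tip-focus [ 0.56679018 -0.28310159  1.53674441]
```

Tip is within about 2 mm of the focus, and the axis within about 0.06 rad. I'm handing the job in.

```bash
python3 -c "
from station import arm
print(arm.job_done()); print(arm.get_state()['width'])"
```

```text
the job is handed in; nothing more can be done
None
the job is handed in; nothing more can be done
```

The job is handed in, with the red plug held at the inspection camera; the station reported no verdict.

**What I did:**
- **Cap:** I pressed it down in the jig with the closed fingertips until it hit the hard stop. The force rose to 22 N with the fingertips at 114 mm, which is the height of a fully home cap.
- **Lift and tilt:** I gripped the sleeve and lifted the plug clear. The moves cannot tilt the tool, so I swung the plug in the jaws by pushing its nose against the long side of the jig. This took two pushes.
- **Hold:** I carried it to the camera and held it still there with a 35 N grip setting.

**Last checks, from the wrist camera:**
- **Position:** the nose tip measured about 1.7 mm from the focus point. The ball's position agreed with the first top-and-side measurement to about 3 mm, and the lens-to-focus distance came out at 99 mm against 100.
- **Angle:** the plug tilts 0.53 rad. The line of sight measured 0.585 rad along the gauge rod and 0.564 rad from the ball and the base. That leaves an error of 0.03 to 0.06 rad, against the 0.17 allowed.
- **Surroundings:** the last side picture shows no sign that the other plugs, the camera or the bystanders had moved.

**What went wrong or went unchecked:**
- The first push tilted the plug to only 0.45 rad.
- By the end the plug had slid about 8 mm sideways in the pads. I allowed for this when positioning it, and the grip held.
- One ball reading failed because of an empty depth pixel; I repeated it.
- I did not look at the cap again after lifting; the last picture of it seated was taken in the jig.

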